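# Level the watch on the microphone stand and start the timing machine

### The arm

A 6-joint arm with a two-finger parallel gripper is mounted at the origin on the work surface. World frame = base frame: x ahead of the robot, y to its left, z up, the work surface at z = 0. Lengths are in m, angles in degrees, forces in N, time in s.
With the tool pointing down it reaches from about 0.35 to 0.875 m from the base axis. Payload 4.2 kg.
Tool frame: the origin (TCP) lies on the centre line of the jaws, within the pads' length; the fingertips stand 19 mm ahead of it and the grasp point (between the pads) is the TCP; z points along the fingers, y is the line along which they close (so a half turn about z gives the same grasp; the last joint's range is limited). The gripper opens to 87 mm and grips with 3 to 60 N. Pads are 19 mm wide; open, the fingers measure 117 mm over their backs; the gripper's body (75 mm by 190 mm) begins 51 mm behind the grasp point.
Start: joints at [14.817, 22.042, 0.453, 0, -68.411, -14.817], TCP at [0.625, 0, 0.221] pointing down, gripper open.
Joint ranges: [-179.83, 179.83], [-69.29, 118.12], [-61.27, 80.66], [-181.25, 117.63], [-171.15, -9.14], [-177.46, 177.46]. Speed limits (degrees/s): [159.86, 159.86, 180, 180, 180, 180].

### API

Orientations are given as a 3x3 rotation matrix whose columns are the frame's x, y, z axes.
In Python, from station import sense, capture, finish_job, search_frame, masks_of gives the robot as it stands.
- The arm moves only by the tool drive_tool, never from a script. Its argument "rows" is a list of rows, each a list of 7 numbers: the opening in per cent of the stroke, from 0 (shut) to 100 (fully open), then the shift along the world's x, y, z in mm, then the turn, a rotation vector about the world's x, y, z in rad. In form: [[fingers, dx, dy, dz, wx, wy, wz], ...]. A call has 1 to 5 rows; each row shifts and turns the commanded pose from where the row before left it; what a row does not reach is not made up. A row lasts 1/12 s, in which the tool goes at most 41.7 mm and 7.16 degrees, less where a joint would pass 70% of its speed; a pose out of reach is approached as far as the arm can. A call is refused whole if a number of a shift passes 41.7 or a number of a turn 0.125, either way. A call with a gripper value outside its range is refused whole. The fingers move at their own pace and stop on an object; the grip force is fixed at half the most. Time passes only in rows, so rows that do not move let the fingers close. It gives the time, the measured TCP pose, the force, the opening and the grip force at its end, in the units of the state.
- sense(): the state, without advancing time (a new reading comes with each control period).
- capture(name): name is "scene" or "side" or "wrist"; returns a dict with "frame" (480x640x3 uint8, red, green, blue), "z_map" (480x640 float32, m along the optical axis (not along the pixel's ray), 0 where there is no reading), "fx", "fy", "cx", "cy" (pixels), "R" (3x3) and "t" (3): a world point X has camera coordinates R X + t; the wrist camera has in their place "T_tool_cam" (4x4, takes a point from camera to tool coordinates, whose origin is the TCP and whose axes are the flange's). Camera axes: x right, y down, z forward; pixel columns grow to the right and rows downward; lengths in m; the calibration is good to about 2 mm. The wrist camera is an equidistant fisheye: a pixel r from the principal point sees the ray r / f radians off the axis. A picture is of the moment at which its call begins: read the wrist's pose just before it.
- finish_job(): hands the job in; it is judged then, once.
Trained networks look in a picture, given as the dict that the camera call returned (one of the last four; its "shot" number tells which), for a name from the list of things; names that differ only in an ending like _2 or _b are one class to them, and where a whole thing is asked for, a point or a joint stands for the part that bears it (a point fixed in the world has none). Each returns a list of dicts, best first, with "p" (0 to 1); they miss things now and then, are a little off and sometimes report something else, mostly with a low value. They report only what shows in the picture. A call takes as long as a camera call. They do not tell look-alikes from the thing itself.
- search_frame(label, picture): "xy" ([column, row] in pixels, amid what is visible of it).
- masks_of(label, picture): "region" (480x640 bool, what is visible of it) and "xy" ([column, row] in pixels, amid what is visible of it).
The state is a dict: "time_s": time; "joints": joint angles; "joint_velocities": joint speeds; "effort": joint torques, N m; "tcp_pos": TCP position; "ee_rot": TCP orientation; "wrist_force": force on the tool from outside, world axes, zero at the start; "moment": the same for the moment, N m; "gripper_width": opening from 0.0 (shut) to 1.0 (fully open); "gripper_force": force on a finger pad.
Only numpy, scipy, OpenCV 4.12 (cv2) and the standard library are available. Lean on these libraries where they do the work, as an engineer would, in place of code of your own. Each camera call takes 0.05 s, during which the arm holds its last target. There are 200 camera calls.

### The job

Take the rate of this watch dial up: with a light push of a fingertip on the thumb plate, swing the tilted head of the microphone stand down until it lies level on its stop, and take your hand off it. Then press the long start key of the timing machine right in, let it come back and withdraw. Nothing is to be gripped or lifted: do not touch the watch, push the stand about or press the round keys, and leave the tools around them where they are.

Things in the scene. Friction and masses are not known exactly. Their poses are not given: they have to be found in the camera images.
- mic_stand: Microphone stand for a watch, loose on the bench, about 0.75 kg: grey cast foot 80 (x) x 140 (y) x 16 mm high; at its +y end a fork of two cheeks (82 mm high) carries the tilting head. Origin: centre of the foot's underside, z up. The pivot is at x 0, y +55, z 70 mm in this frame; from it the head reaches towards the foot's -y end, over the foot. Yaw -0.5 to 0.5 rad.
- mic_head (a joint): Tilt of the stand's head about its horizontal pivot (along the stand's x), rad: 0 = level on its stop, growing as the free (-y) end rises, to 0.9. Starts at 0.4 to 0.75 and stays where it is left (friction: 1 to 2 N on the thumb plate moves it; no spring). The head is an aluminium bed 28 mm wide with the watch clamped between two jaws; its free end is 117 mm from the pivot axis.
- head_pivot (a point): Point on the head's pivot axis, mid-width, 70 mm above the bench.
- thumb_plate (a point): Centre of the top face of the ribbed thumb plate at the head's free end: 36 mm (along the pivot axis) x 34 mm, 6 mm thick. It lies 100 mm from the pivot axis (2 mm above it when level) and swings with the head; z axis = the plate's normal. The sliding jaw stands 10 mm above the plate, its near face 17 mm from this point towards the pivot.
- watch: The watch in the clamp, not to be touched: round steel case 40 mm across, 8 mm thick plus dial. Origin: centre of its case back; it lies about 50 mm from the pivot, on the head between the jaws, and moves with it; its dial is about 7 mm above the pivot line when level.
- timing_machine: Watch timing machine, fixed: grey console 170 (x) x 240 (y) mm, 34 mm high in front, 85 mm at the back; its face slopes 20 degrees (0.349 rad) up from the front (-x) edge, with a dark screen on the upper part and a row of four grey keys below it. Origin: centre of its underside, z up. Yaw -0.25 to 0.25 rad.
- start_key_top (a point): Centre of the top face of the start key: the one oblong key, 36 mm along the row x 16 mm, standing 6 mm above the sloped face, at the -y end of the row (the right-hand end seen from the robot). Its z axis is the outward normal of the sloped face (20 degrees off vertical, towards the machine's -x).
- start_key (a joint): Travel of the start key along the normal into the face, m: 0 = out, 0.004 = right in. Sprung: about 1.2 N to begin, 4 N right in; comes back when let go.
- key_right_top (a point): Centre of the top of the nearest round key (14 mm across, 6 mm proud), 68 mm along the row to +y of the start key's centre; the other two follow at 40 mm steps.
- key_left (a joint): Travel of the round key at the +y end of the row, m: 0 = out, 0.004 = in. Not to be pressed.
- key_mid (a joint): The same for the middle one of the three round keys. Not to be pressed.
- key_right (a joint): The same for the round key nearest the start key. Not to be pressed.
- oil_bottle: Small amber oil bottle with a black cap, 34 mm across, 58 mm high, loose; origin at the centre of its underside.
- bench_block: Dark steel bench block 42 x 42 x 26 mm, loose; origin at the centre of its underside.
- blower: Black rubber dust blower standing on its flat foot, 56 mm across, 85 mm high with the nozzle, loose; origin at the centre of its underside.
- loupe: Black eye loupe standing on its wide end, 34 mm across, 30 mm high, loose; origin at the centre of its underside.
Things that resemble listed ones, but are neither listed nor needed, are in the scene too. There is more than one size of the mic_stand; the one meant has the size given above.

How it is judged:
By the outcome, as a careful person would: the job done as asked, in the order asked, and still so for the second after the job is handed in, with the robot touching nothing.
It also fails if it takes over 45 s, if anything falls off the work surface, if the arm or the gripper's body presses on something with over 40 N, if the wrist force passes 120 N, or if a joint passes its speed limit or range.

## Working session

There is one attempt and no reset: what is moved stays moved. The work goes in short steps, Python scripts to look and compute and a tool call to move; the robot and the scene stay as the last step left them, time stands still between calls to the robot, and variables do not carry over. Pictures are saved under pics/ and viewed, at most 10 in all, crops included, and the job is handed in when it is done.

Besides the shell and the picture viewer there is one more tool, called after ">>>" by a JSON object that holds its "op" and its "data", one argument or row to a line. drive_tool: Moves the arm, as the interface text tells. Its arguments: {"type":"object","properties":{"rows":{"type":"array"}},"required":["rows"]}

```bash
mkdir -p pics; cat > h.py <<'E'
import numpy as np, cv2
from station import *
def cloud(c):
    z=c["z_map"]; v,u=np.mgrid[:480,:640]
    P=np.stack([(u-c["cx"])/c["fx"]*z,(v-c["cy"])/c["fy"]*z,z],-1)
    W=(P-np.array(c["t"]))@np.array(c["R"]); W[z==0]=np.nan
    return W
def save(c,n): cv2.imwrite("pics/"+n+".png",c["frame"][:,:,::-1])
E
python3 - <<'E'
from h import *
for n in("scene","side"):
    c=capture(n); save(c,n+"0"); W=cloud(c); np.save(n+"0.npy",W)
    for l in["mic_stand","thumb_plate","timing_machine","start_key_top","head_pivot","watch","key_right_top","blower","oil_bottle"]:
        for d in masks_of(l,c)[:3]:
            m=d["region"]; print(n,l,round(d["p"],2),np.round(d["xy"]),m.sum(),np.round(np.nanmedian(W[m],0),3))
E
```

```text
scene mic_stand 0.78 [366. 243.] 2328 [0.604 0.182 0.016]
scene mic_stand 0.6 [437. 190.] 3528 [0.572 0.408 0.025]
scene thumb_plate 0.74 [368. 220.] 447 [0.602 0.184 0.11 ]
scene thumb_plate 0.58 [439. 171.] 1103 [0.557 0.419 0.098]
scene timing_machine 0.61 [220. 317.] 8336 [ 0.643 -0.206  0.064]
scene start_key_top 0.45 [183. 307.] 103 [ 0.555 -0.266  0.047]
scene head_pivot 0.63 [368. 220.] 434 [0.603 0.189 0.107]
scene head_pivot 0.63 [440. 170.] 1126 [0.557 0.419 0.098]
scene watch 0.92 [436. 172.] 358 [0.563 0.419 0.099]
scene watch 0.62 [176. 249.] 520 [ 0.404 -0.221  0.044]
scene watch 0.52 [374. 221.] 102 [0.603 0.199 0.102]
scene blower 0.8 [174. 252.] 518 [ 0.404 -0.221  0.044]
scene blower 0.31 [246. 220.] 175 [ 0.382 -0.026  0.02 ]
scene oil_bottle 0.5 [346. 339.] 262 [0.795 0.009 0.036]
side mic_stand 0.86 [309. 232.] 2459 [0.592 0.174 0.016]
side mic_stand 0.74 [369. 383.] 21012 [ 0.604 -0.244  0.058]
side mic_stand 0.64 [269. 172.] 3523 [0.541 0.405 0.021]
side thumb_plate 0.81 [269. 145.] 870 [0.535 0.409 0.096]
side thumb_plate 0.68 [307. 193.] 308 [0.586 0.176 0.114]
side thumb_plate 0.65 [199. 314.] 429 [ 0.375 -0.03   0.017]
side timing_machine 0.81 [367. 384.] 20890 [ 0.604 -0.244  0.058]
side start_key_top 0.68 [337. 407.] 303 [ 0.551 -0.266  0.047]
side start_key_top 0.33 [307. 195.] 298 [0.586 0.176 0.114]
side head_pivot 0.79 [306. 195.] 309 [0.586 0.176 0.114]
side head_pivot 0.62 [264. 150.] 919 [0.533 0.411 0.095]
side watch 0.64 [277. 142.] 299 [0.558 0.414 0.1  ]
side key_right_top 0.57 [322. 370.] 67 [ 0.544 -0.199  0.047]
side key_right_top 0.16 [308. 230.] 2451 [0.591 0.175 0.016]
side blower 0.74 [212. 404.] 1520 [ 0.39  -0.232  0.044]
side oil_bottle 0.75 [431. 275.] 489 [0.783 0.006 0.031]
```

View pics/scene0.png

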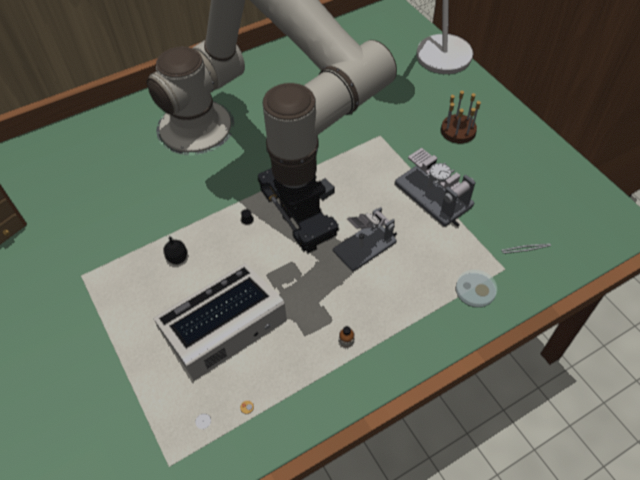

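View pics/side0.png

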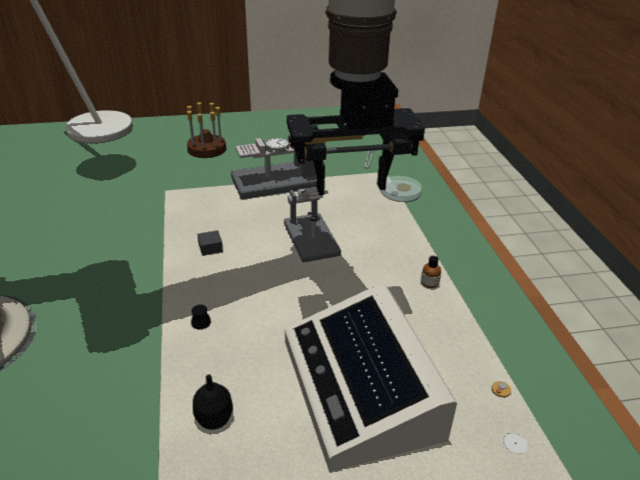

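```bash
python3 - <<'E'
from h import *
for n in("scene","side"):
    W=np.load(n+"0.npy").reshape(-1,3)
    for nm,c,r in(("A",(.6,.185),.13),("B",(.555,.41),.13)):
        d=np.hypot(W[:,0]-c[0],W[:,1]-c[1])
        f=W[(d<r)&(W[:,2]>.011)&(W[:,2]<.019)]
        h=W[(d<r)&(W[:,2]>.03)]
        (cx,cy),(w,hh),a=cv2.minAreaRect(f[:,:2].astype(np.float32))
        print(n,nm,len(f),np.round([cx,cy,w,hh,a],3),"high",h.min(0).round(3),h.max(0).round(3))
E
```

```text
scene A 1168 [0.599 0.185 0.082 0.147 7.209] high [0.476 0.056 0.03 ] [0.651 0.255 0.614]
scene B 679 [ 0.562  0.409  0.205  0.104 16.891] high [0.467 0.368 0.03 ] [0.65  0.477 0.115]
side A 1499 [0.596 0.187 0.081 0.154 7.577] high [0.557 0.138 0.03 ] [0.622 0.251 0.136]
side B 466 [0.56  0.424 0.205 0.117 9.166] high [0.467 0.384 0.03 ] [0.641 0.464 0.11 ]
```

The stand meant is the nearer, smaller one: its foot measures about 80x147 mm, at scene (366,243) and side (312,235). Its head is at side (307,195). The larger stand at scene (437,190) is the look-alike. The start key is the oblong one at side (336,407), with the round keys at (306,331), (313,350) and (321,369).

```bash
cat >> h.py <<'E'
def stand_fit(W,c=(.598,.186)):
    W=W.reshape(-1,3); d=np.hypot(W[:,0]-c[0],W[:,1]-c[1])
    f=W[(d<.1)&(W[:,2]>.012)&(W[:,2]<.019)]
    (cx,cy),(w,h),a=cv2.minAreaRect(f[:,:2].astype(np.float32))
    return cx,cy,w,h,a
def to_stand(W,cx,cy,a):
    a=np.radians(a);d=W-np.array([cx,cy,0]);c,s=np.cos(a),np.sin(a)
    return np.stack([c*d[...,0]+s*d[...,1],-s*d[...,0]+c*d[...,1],d[...,2]],-1)
E
python3 - <<'E'
from h import *
for n in("scene","side"):
    W=np.load(n+"0.npy"); S=to_stand(W,.5975,.186,7.4).reshape(-1,3)
    print(n)
    k=(abs(S[:,0])<.045)&(S[:,2]>.02)&(S[:,2]<.15)&(abs(S[:,1])<.1)
    S=S[k]
    for y in np.arange(-.08,.09,.01):
        q=S[(S[:,1]>=y)&(S[:,1]<y+.01)]
        if len(q)>2: print(round(y,2),len(q),"x",np.percentile(q[:,0],[2,98]).round(3),"z",np.percentile(q[:,2],[2,50,98]).round(3))
# machine plane from screen/keys
W=np.load("side0.npy"); c=capture("side")
m=masks_of("timing_machine",c)[0]["region"]; P=W[m]; P=P[P[:,2]>.03]
import itertools
rng=np.random.default_rng(0);best=0
for _ in range(500):
    a,b,d=P[rng.choice(len(P),3)]; n=np.cross(b-a,d-a); l=np.linalg.norm(n)
    if l<1e-6: continue
    n=n/l*np.sign(n[2]+1e-9); i=abs((P-a)@n)<.002
    if n[2]>.85 and i.sum()>best: best=i.sum(); I=i
q=P[I]; u,s,vt=np.linalg.svd(q-q.mean(0),full_matrices=False); n=vt[2]*np.sign(vt[2][2])
print("plane",n,np.degrees(np.arccos(n[2])),"yaw",np.degrees(np.arctan2(-n[1],-n[0])),q.mean(0))
r=(W-q.mean(0))@n
for v,u_ in[(407,336),(331,306),(350,313),(369,321)]:
    w=W[v-4:v+5,u_-4:u_+5].reshape(-1,3); rr=r[v-4:v+5,u_-4:u_+5].ravel()
    k=rr>.003; print(u_,v,k.sum(),np.nanmedian(w,0).round(4),np.nanmean(w[k],0).round(4) if k.any() else 0,np.nanmax(rr).round(4))
d=masks_of("start_key_top",c)[0]["region"];print(W[d].mean(0),r[d].mean())
E
```

```text
scene
-0.07 4 x [-0.004  0.029] z [0.02  0.022 0.024]
-0.06 4 x [-0.015  0.039] z [0.02  0.021 0.022]
-0.05 51 x [-0.029  0.018] z [0.02  0.133 0.138]
-0.04 47 x [-0.015  0.026] z [0.02  0.129 0.133]
-0.03 52 x [-0.019  0.017] z [0.029 0.121 0.126]
-0.02 118 x [-0.015  0.016] z [0.022 0.115 0.127]
-0.01 44 x [-0.021  0.019] z [0.021 0.116 0.126]
-0.0 51 x [-0.014  0.022] z [0.021 0.105 0.112]
0.01 51 x [-0.019  0.03 ] z [0.022 0.099 0.105]
0.02 31 x [-0.021  0.019] z [0.083 0.095 0.1  ]
0.03 102 x [-0.021  0.027] z [0.022 0.086 0.096]
0.04 115 x [-0.031  0.031] z [0.022 0.073 0.094]
0.05 78 x [-0.027  0.033] z [0.023 0.073 0.083]
0.06 31 x [-0.025  0.028] z [0.023 0.073 0.082]
side
-0.05 45 x [-0.019  0.015] z [0.129 0.134 0.136]
-0.04 19 x [-0.019  0.012] z [0.114 0.125 0.134]
-0.03 51 x [-0.019  0.011] z [0.045 0.116 0.12 ]
-0.02 132 x [-0.016  0.005] z [0.022 0.054 0.124]
-0.01 43 x [-0.016  0.006] z [0.059 0.118 0.125]
-0.0 29 x [-0.025 -0.006] z [0.089 0.104 0.11 ]
0.01 13 x [-0.021 -0.008] z [0.083 0.09  0.104]
0.02 13 x [-0.024  0.006] z [0.076 0.088 0.093]
0.03 44 x [-0.026  0.022] z [0.028 0.07  0.095]
0.04 219 x [-0.032  0.024] z [0.022 0.059 0.092]
0.05 79 x [-0.033  0.019] z [0.021 0.055 0.081]
0.06 21 x [-0.03   0.019] z [0.022 0.04  0.083]
plane [-0.35621597 -0.04146026  0.93348339] 21.015509355105603 yaw 6.638831299648422 [ 0.59078948 -0.21904526  0.05907441]
336 407 76 [ 0.553  -0.2675  0.0481] [ 0.5526 -0.2674  0.048 ] 0.0082
306 331 46 [ 0.5373 -0.1189  0.0463] [ 0.5354 -0.119   0.0472] 0.0074
313 350 51 [ 0.5407 -0.1594  0.0465] [ 0.5396 -0.1584  0.0476] 0.0076
321 369 57 [ 0.5455 -0.198   0.047 ] [ 0.5442 -0.198   0.0477] 0.0077
[nan nan nan] nan
```

```bash
python3 - <<'E'
from h import *
s=sense();print(s["time_s"],np.round(s["ee_rot"],3).tolist(),s["tcp_pos"],s["wrist_force"])
E
```

```text
1.15 [[-0.0, -1.0, 0.0], [-1.0, 0.0, 0.0], [-0.0, -0.0, -1.0]] [6.24988897e-01 2.38426093e-05 2.20835051e-01] [ 0.06208862  0.83428041 -1.27796623]
```

>>> {"op": "drive_tool", "data": {
  "rows": [
    [0,-2,13,0,0,0,-0.12],
    [0,-2,13,0,0,0,-0.12],
    [0,-2,13,0,0,0,-0.12],
    [0,-2,13,0,0,0,-0.12],
    [0,-2,13,0,0,0,-0.12]
  ]
}}

```text
time_s: 1.57
tcp_pos: [0.6149, 0.0656, 0.2209]
ee_rot: [[-0.57, -0.822, 0.0], [-0.822, 0.57, 0.0], [-0.0, -0.0, -1.0]]
wrist_force: [-0.1, -0.6, 0.3]
gripper_width: 0.71
gripper_force: 0.0
```

>>> {"op": "drive_tool", "data": {
  "rows": [
    [0,-2,13,0,0,0,-0.12],
    [0,-2,13,0,0,0,-0.12],
    [0,-2,13,0,0,0,-0.12],
    [0,-2,13,0,0,0,-0.12],
    [0,-2,13,0,0,0,-0.12]
  ]
}}

```text
time_s: 1.98
tcp_pos: [0.6049, 0.1306, 0.2209]
ee_rot: [[-0.934, -0.357, 0.0], [-0.357, 0.934, 0.0], [-0.0, -0.0, -1.0]]
wrist_force: [-0.6, 0.0, -0.1]
gripper_width: 0.326
gripper_force: 0.0
```

>>> {"op": "drive_tool", "data": {
  "rows": [
    [0,-2,13,0,0,0,-0.12],
    [0,-2,13,0,0,0,-0.12],
    [0,0,0,0,0,0,0],
    [0,0,0,0,0,0,0]
  ]
}}

```text
time_s: 2.32
tcp_pos: [0.6009, 0.1565, 0.2208]
ee_rot: [[-0.991, -0.133, -0.0], [-0.133, 0.991, -0.0], [0.0, -0.0, -1.0]]
wrist_force: [-0.3, 0.2, -0.4]
gripper_width: 0.038
gripper_force: 0.0
```

>>> {"op": "drive_tool", "data": {
  "rows": [
    [0,0,0,0,0,0,0.12],
    [0,0,0,0,0,0,0.12],
    [0,0,0,0,0,0,0.12],
    [0,0,0,0,0,0,0.12],
    [0,0,0,0,0,0,0.12]
  ]
}}

```text
time_s: 2.73
tcp_pos: [0.6011, 0.1552, 0.2209]
ee_rot: [[-0.74, -0.673, -0.0], [-0.673, 0.74, -0.0], [0.0, -0.0, -1.0]]
wrist_force: [-0.7, 0.3, -0.2]
gripper_width: 0.008
gripper_force: 0.0
```

>>> {"op": "drive_tool", "data": {
  "rows": [
    [0,0,0,0,0,0,0.12],
    [0,0,0,0,0,0,0.12],
    [0,0,0,0,0,0,0.12],
    [0,0,0,0,0,0,0.12],
    [0,0,0,0,0,0,0.12]
  ]
}}

```text
time_s: 3.15
tcp_pos: [0.6011, 0.1551, 0.2209]
ee_rot: [[-0.231, -0.973, -0.0], [-0.973, 0.231, -0.0], [0.0, 0.0, -1.0]]
wrist_force: [-0.5, -0.3, -0.3]
gripper_width: 0.003
gripper_force: 0.0
```

>>> {"op": "drive_tool", "data": {
  "rows": [
    [0,0,0,-10,0,0,0.12],
    [0,0,0,-15,0,0,0.12],
    [0,0,0,-15,0,0,0.12],
    [0,0,0,0,0,0,0.01],
    [0,0,0,0,0,0,0]
  ]
}}

```text
time_s: 3.57
tcp_pos: [0.6008, 0.1551, 0.1803]
ee_rot: [[0.128, -0.992, -0.002], [-0.992, -0.128, -0.001], [0.001, 0.002, -1.0]]
wrist_force: [0.4, -0.2, 0.2]
gripper_width: 0.007
gripper_force: 0.0
```

```bash
python3 - <<'E'
from h import *
s=sense();print(np.round(s["ee_rot"],3).tolist(),s["tcp_pos"],s["wrist_force"])
ims=[]
for n in("scene","side"):
    c=capture(n); W=cloud(c); np.save(n+"1.npy",W); f=c["frame"]
    u,v=(368,225) if n=="scene" else (308,205)
    ims.append(cv2.resize(f[v-50:v+50,u-60:u+60],(390,325),interpolation=cv2.INTER_CUBIC))
    print(n,np.round(stand_fit(W),4))
    S=to_stand(W,.5975,.186,7.4).reshape(-1,3)
    S=S[(abs(S[:,0])<.02)&(S[:,2]>.09)&(S[:,2]<.15)&(S[:,1]<.04)&(S[:,1]>-.08)]
    for y in np.arange(-.06,.02,.005):
        q=S[(S[:,1]>=y)&(S[:,1]<y+.005)]
        if len(q)>2: print(round(y,3),len(q),"x",np.percentile(q[:,0],[2,98]).round(3),"z",np.percentile(q[:,2],[2,50,98]).round(3))
cv2.imwrite("pics/c1.png",np.hstack(ims)[:,:,::-1])
E
```

```text
[[0.128, -0.992, -0.002], [-0.992, -0.128, -0.001], [0.001, 0.002, -1.0]] [0.60079834 0.15513903 0.18034974] [ 0.4233189  -0.18295225  0.23965107]
scene [0.5989 0.1873 0.082  0.1526 6.7056]
-0.05 14 x [-0.013  0.015] z [0.131 0.134 0.137]
-0.045 30 x [-0.018  0.017] z [0.127 0.134 0.136]
-0.04 19 x [-0.012  0.017] z [0.127 0.131 0.134]
-0.035 21 x [-0.012  0.018] z [0.118 0.127 0.13 ]
-0.03 23 x [-0.018  0.017] z [0.118 0.124 0.127]
-0.025 23 x [-0.017  0.018] z [0.119 0.122 0.125]
-0.02 27 x [-0.012  0.016] z [0.104 0.119 0.123]
-0.015 41 x [-0.015  0.016] z [0.104 0.121 0.127]
-0.01 24 x [-0.012  0.017] z [0.103 0.122 0.125]
-0.005 16 x [-0.013  0.018] z [0.1   0.108 0.12 ]
-0.0 21 x [-0.014  0.02 ] z [0.094 0.107 0.111]
0.005 17 x [-0.016  0.018] z [0.101 0.106 0.109]
0.01 14 x [-0.015  0.019] z [0.096 0.102 0.106]
0.015 10 x [-0.017  0.018] z [0.092 0.1   0.101]
side [0.5961 0.1841 0.0798 0.1438 7.2847]
-0.05 10 x [-0.017  0.015] z [0.131 0.134 0.135]
-0.045 51 x [-0.018  0.017] z [0.129 0.133 0.137]
-0.04 9 x [-0.019  0.012] z [0.128 0.133 0.134]
-0.035 8 x [-0.019  0.01 ] z [0.115 0.124 0.132]
-0.03 42 x [-0.017  0.012] z [0.111 0.115 0.122]
-0.025 14 x [-0.019  0.009] z [0.108 0.115 0.122]
-0.02 5 x [-0.018  0.007] z [0.111 0.117 0.122]
-0.015 47 x [-0.017  0.013] z [0.105 0.12  0.125]
-0.01 27 x [-0.016  0.013] z [0.11  0.123 0.125]
-0.005 10 x [-0.016  0.01 ] z [0.095 0.102 0.123]
-0.0 18 x [-0.019 -0.004] z [0.093 0.103 0.11 ]
0.005 6 x [-0.019 -0.015] z [0.091 0.103 0.106]
0.01 5 x [-0.019 -0.015] z [0.092 0.095 0.105]
```

View pics/c1.png

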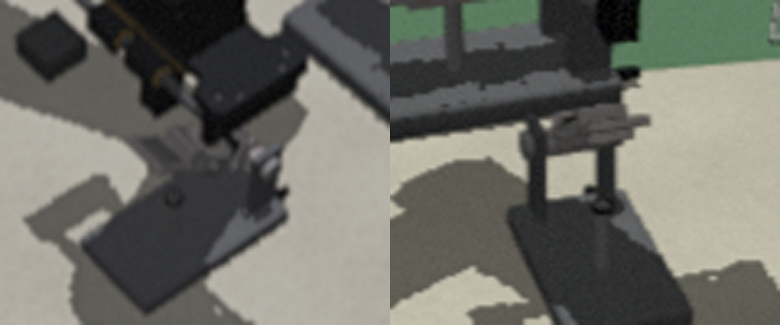

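```bash
python3 - <<'E'
from h import *
a=np.radians(7.2);R=np.array([[np.cos(a),-np.sin(a),0],[np.sin(a),np.cos(a),0],[0,0,1]]);o=np.array([.5975,.186,0])
s=sense();tip=s["tcp_pos"]+.019*np.array(s["ee_rot"])[:,2]
for n in("scene","side"):
    c=capture(n);W=cloud(c)
    u,v=(368,225) if n=="scene" else (308,205)
    for nm,X in(("tip",tip),("tcp",s["tcp_pos"]),("plate",o+R@[0,-.030,.123]),("pivot",o+R@[0,.055,.07])):
        p=c["R"]@X+c["t"];q=np.array([c["fx"]*p[0]/p[2]+c["cx"],c["fy"]*p[1]/p[2]+c["cy"]])
        print(n,nm,q.round(1),"crop",((q-[u-60,v-50])*3.25).round()+[0 if n=="scene" else 390,0],p[2].round(3),W[int(q[1]),int(q[0])].round(3))
    S=to_stand(W,.5975,.186,7.2).reshape(-1,3)
    G=W.reshape(-1,3);k=(abs(S[:,0])<.06)&(abs(S[:,1]+.03)<.06)&(S[:,2]>.145)&(S[:,2]<.2)
    print("finger",k.sum(),S[k].min(0).round(3),np.median(S[k],0).round(3),S[k].max(0).round(3))
E
```

```text
scene tip [357.5 211.9] crop [161. 120.] 1.376 [ 0.494  0.228 -0.001]
scene tcp [357.7 206.5] crop [162. 102.] 1.36 [0.614 0.146 0.203]
scene plate [357.1 222.5] crop [159. 154.] 1.409 [0.604 0.154 0.13 ]
scene pivot [384.2 218.1] crop [248. 140.] 1.481 [0.601 0.232 0.089]
finger 57 [-0.01  -0.044  0.183] [ 0.008 -0.041  0.19 ] [ 0.012 -0.023  0.2  ]
side tip [316.9 174.8] crop [614.  64.] 1.057 [ 0.656  0.454 -0.004]
side tcp [317.1 165.5] crop [615.  34.] 1.046 [0.6   0.146 0.188]
side plate [316.3 193.7] crop [612. 126.] 1.081 [0.598 0.14  0.134]
side pivot [303.4 195.3] crop [570. 131.] 1.177 [0.581 0.185 0.105]
finger 112 [-0.009 -0.043  0.182] [-0.002 -0.039  0.192] [ 0.01  -0.018  0.2  ]
```

```bash
python3 - <<'E'
from h import *
W=np.load("side0.npy")
for u in(320,386): print([W[v,u].round(3).tolist() for v in range(176,196,3)])
s=sense();print(s["gripper_width"])
c=capture("side");W=cloud(c)
for v in range(160,182,2): print(v,[None if np.isnan(W[v,u,0]) else (W[v,u]*1000).round().astype(int).tolist() for u in range(306,330,4)])
w=capture("wrist");f=w["frame"]
im=np.hstack([cv2.resize(c["frame"][130:230,250:370],(360,300),interpolation=cv2.INTER_CUBIC),cv2.resize(f,(400,300))])
cv2.imwrite("pics/c2.png",im[:,:,::-1])
E
```

```text
[[0.575, -0.011, 0.255], [0.575, -0.011, 0.25], [0.575, -0.009, 0.244], [0.575, -0.012, 0.241], [0.575, -0.01, 0.234], [0.575, -0.011, 0.229], [0.576, -0.01, 0.224]]
[[0.677, -0.01, 0.246], [0.806, 0.376, 0.013], [0.799, 0.352, 0.02], [0.797, 0.343, 0.017], [0.794, 0.333, 0.015], [0.791, 0.321, 0.015], [0.79, 0.316, 0.01]]
0.005148188453293803
160 [[622, 401, 64], [632, 401, 63], [594, 146, 199], [602, 149, 196], [609, 148, 196], [692, 515, -1]]
162 [[622, 400, 59], [632, 402, 57], [594, 145, 195], [601, 145, 194], [609, 147, 193], [689, 502, 1]]
164 [[622, 397, 56], [631, 397, 55], [594, 146, 191], [602, 147, 189], [609, 147, 189], [689, 498, -3]]
166 [[622, 399, 49], [632, 402, 47], [594, 144, 188], [602, 149, 184], [609, 147, 185], [686, 484, -1]]
168 [[622, 400, 44], [631, 399, 44], [641, 400, 42], [665, 477, -1], [674, 475, -1], [684, 475, -1]]
170 [[622, 400, 39], [632, 403, 36], [642, 404, 35], [663, 468, -1], [672, 465, -1], [682, 462, 0]]
172 [[622, 397, 35], [631, 398, 34], [641, 403, 31], [661, 456, 0], [671, 458, -2], [679, 450, 2]]
174 [[623, 401, 28], [632, 402, 26], [642, 406, 24], [660, 451, -3], [670, 450, -3], [679, 448, -2]]
176 [[623, 404, 21], [632, 401, 22], [642, 402, 20], [652, 408, 16], [662, 411, 14], [677, 436, -1]]
178 [[622, 398, 19], [631, 397, 19], [640, 394, 20], [653, 411, 9], [661, 407, 11], [674, 425, 0]]
180 [[620, 384, 22], [630, 390, 18], [639, 389, 17], [648, 385, 19], [663, 416, 0], [673, 416, -1]]
```

View pics/c2.png

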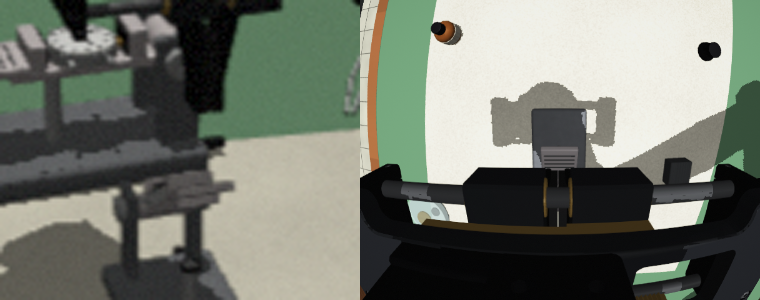

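>>> {"op": "drive_tool", "data": {
  "rows": [
    [0,0,0,-12,0,0,0],
    [0,0,0,-12,0,0,0],
    [0,0,0,-12,0,0,0],
    [0,0,0,-8,0,0,0],
    [0,0,0,0,0,0,0]
  ]
}}

```text
time_s: 4.28
tcp_pos: [0.5999, 0.1557, 0.1351]
ee_rot: [[0.129, -0.992, -0.003], [-0.992, -0.129, -0.001], [0.001, 0.003, -1.0]]
wrist_force: [0.1, -0.9, 0.2]
gripper_width: 0.004
gripper_force: 0.0
```

```bash
python3 - <<'E'
from h import *
s=sense();print(s["tcp_pos"],s["wrist_force"])
c=capture("side");W=cloud(c);d=capture("scene")
im=np.hstack([cv2.resize(x["frame"][v-50:v+50,u-60:u+60],(390,325),interpolation=cv2.INTER_CUBIC) for x,u,v in((d,368,225),(c,308,205))])
cv2.imwrite("pics/c3.png",im[:,:,::-1])
E
```

```text
[0.59994977 0.15566747 0.13513538] [ 0.09711344 -0.9373658   0.24793949]
```

View pics/c3.png

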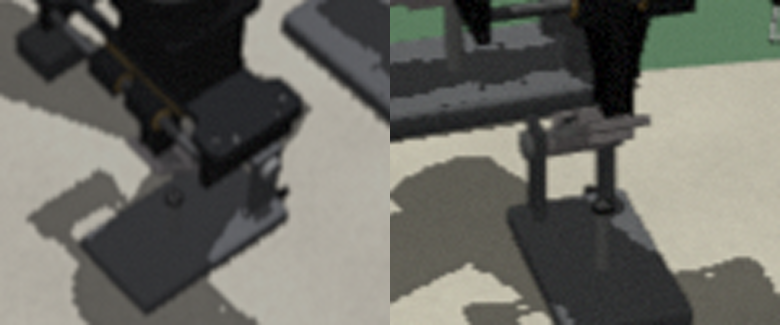

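The side crop shows the shut fingers, at (618,110), just above the thumb plate, whose end runs from (590,130) to (650,120). The head hasn't moved yet, so I'll push along its arc.

>>> {"op": "drive_tool", "data": {
  "rows": [
    [0,0,0,-4,0,0,0],
    [0,0,0,-4,0,0,0],
    [0,0,-1,-4,0,0,0],
    [0,0,-2,-4,0,0,0],
    [0,0,-2,-4,0,0,0]
  ]
}}

```text
time_s: 4.8
tcp_pos: [0.6014, 0.1511, 0.1168]
ee_rot: [[0.13, -0.992, 0.001], [-0.992, -0.13, 0.0], [-0.0, -0.001, -1.0]]
wrist_force: [0.3, 1.0, 1.3]
gripper_width: 0.008
gripper_force: 0.4
```

>>> {"op": "drive_tool", "data": {
  "rows": [
    [0,0.4,-2,-4,0,0,0],
    [0,0.3,-1.5,-4,0,0,0],
    [0,0.2,-1.5,-4,0,0,0],
    [0,0.2,-1,-4,0,0,0],
    [0,0,0,0,0,0,0]
  ]
}}

```text
time_s: 5.22
tcp_pos: [0.6015, 0.1444, 0.0997]
ee_rot: [[0.129, -0.992, -0.002], [-0.992, -0.129, -0.001], [0.001, 0.002, -1.0]]
wrist_force: [-0.3, 0.3, -0.8]
gripper_width: 0.007
gripper_force: 0.1
```

```bash
cat >> h.py <<'E'
def look(name):
    c=capture("side");W=cloud(c);d=capture("scene")
    im=np.hstack([cv2.resize(x["frame"][v-50:v+50,u-60:u+60],(390,325),interpolation=cv2.INTER_CUBIC) for x,u,v in((d,368,225),(c,308,205))])
    cv2.imwrite("pics/%s.png"%name,im[:,:,::-1])
    for n,W in(("side",W),("scene",cloud(d))):
        print(n,np.round(stand_fit(W),4))
        S=to_stand(W,.5975,.186,7.2).reshape(-1,3)
        S=S[(abs(S[:,0])<.02)&(S[:,2]>.04)&(S[:,2]<.14)&(S[:,1]<.04)&(S[:,1]>-.08)]
        for y in np.arange(-.07,.03,.01):
            q=S[(S[:,1]>=y)&(S[:,1]<y+.01)]
            if len(q)>2: print(round(y,3),len(q),"z",np.percentile(q[:,2],[2,50,98]).round(3))
E
python3 -c "
from h import *
look('c4')"
```

```text
side [0.5958 0.1842 0.0796 0.1431 7.4514]
-0.07 7 z [0.098 0.1   0.103]
-0.06 227 z [0.097 0.112 0.139]
-0.05 89 z [0.095 0.116 0.139]
-0.04 36 z [0.09  0.098 0.135]
-0.03 35 z [0.06  0.098 0.106]
-0.02 70 z [0.041 0.057 0.101]
-0.01 30 z [0.059 0.084 0.091]
0.0 20 z [0.078 0.089 0.091]
0.01 19 z [0.082 0.086 0.088]
0.02 27 z [0.078 0.084 0.087]
scene [0.5985 0.1861 0.0816 0.1506 6.8843]
-0.07 17 z [0.097 0.1   0.105]
-0.06 86 z [0.096 0.103 0.129]
-0.05 37 z [0.093 0.102 0.138]
-0.04 24 z [0.092 0.096 0.134]
-0.03 18 z [0.043 0.101 0.106]
-0.02 17 z [0.042 0.052 0.1  ]
```

>>> {"op": "drive_tool", "data": {
  "rows": [
    [0,0.2,-1,-4,0,0,0],
    [0,0.1,-1,-4,0,0,0],
    [0,0.1,-0.5,-4,0,0,0],
    [0,0,-0.5,-4,0,0,0],
    [0,0,0,-4,0,0,0]
  ]
}}

```text
time_s: 5.73
tcp_pos: [0.6025, 0.1418, 0.0804]
ee_rot: [[0.13, -0.992, -0.0], [-0.992, -0.13, -0.0], [0.0, 0.0, -1.0]]
wrist_force: [0.3, -0.7, 0.7]
gripper_width: 0.006
gripper_force: 0.4
```

>>> {"op": "drive_tool", "data": {
  "rows": [
    [0,0,0,-2,0,0,0],
    [0,0,0,-2,0,0,0],
    [0,0,0,0,0,0,0]
  ]
}}

```text
time_s: 5.98
tcp_pos: [0.6021, 0.142, 0.0762]
ee_rot: [[0.13, -0.992, -0.001], [-0.992, -0.13, -0.0], [0.0, 0.001, -1.0]]
wrist_force: [0.2, 1.2, -1.2]
gripper_width: 0.003
gripper_force: 0.0
```

>>> {"op": "drive_tool", "data": {
  "rows": [
    [0,0,0,-1,0,0,0],
    [0,0,0,-1,0,0,0],
    [0,0,0,0,0,0,0]
  ]
}}

```text
time_s: 6.23
tcp_pos: [0.6024, 0.142, 0.0747]
ee_rot: [[0.13, -0.992, -0.0], [-0.992, -0.13, -0.0], [-0.0, 0.0, -1.0]]
wrist_force: [0.7, -0.3, 0.3]
gripper_width: 0.003
gripper_force: 0.0
```

>>> {"op": "drive_tool", "data": {
  "rows": [
    [0,0,0,-1,0,0,0],
    [0,0,0,-1,0,0,0],
    [0,0,0,0,0,0,0]
  ]
}}

```text
time_s: 6.48
tcp_pos: [0.6025, 0.142, 0.0728]
ee_rot: [[0.13, -0.992, 0.0], [-0.992, -0.13, 0.0], [-0.0, -0.0, -1.0]]
wrist_force: [0.2, -0.2, 0.1]
gripper_width: 0.003
gripper_force: 0.1
```

>>> {"op": "drive_tool", "data": {
  "rows": [
    [0,0,0,-1,0,0,0],
    [0,0,0,0,0,0,0]
  ]
}}

```text
time_s: 6.65
tcp_pos: [0.6025, 0.1421, 0.0717]
ee_rot: [[0.13, -0.992, 0.0], [-0.992, -0.13, 0.0], [-0.0, -0.0, -1.0]]
wrist_force: [0.1, -0.0, -0.2]
gripper_width: 0.002
gripper_force: 0.1
```

>>> {"op": "drive_tool", "data": {
  "rows": [
    [0,0,0,-1,0,0,0],
    [0,0,0,0,0,0,0]
  ]
}}

```text
time_s: 6.82
tcp_pos: [0.6025, 0.1421, 0.0708]
ee_rot: [[0.13, -0.992, 0.0], [-0.992, -0.13, 0.0], [-0.0, -0.0, -1.0]]
wrist_force: [-0.1, -0.3, 0.9]
gripper_width: 0.004
gripper_force: 0.2
```

>>> {"op": "drive_tool", "data": {
  "rows": [
    [0,0,0,-1,0,0,0],
    [0,0,0,0,0,0,0]
  ]
}}

```text
time_s: 6.98
tcp_pos: [0.6026, 0.142, 0.0707]
ee_rot: [[0.13, -0.992, 0.0], [-0.992, -0.13, -0.0], [0.0, -0.0, -1.0]]
wrist_force: [-1.2, -0.5, 4.9]
gripper_width: 0.0
gripper_force: 2.3
```

```bash
python3 -c "
from h import *
s=sense();print(s['tcp_pos'],s['wrist_force'],s['moment'])
look('c5')"
```

```text
[0.60258523 0.14203115 0.07066349] [-1.16921493 -0.51734324  4.87314738] [-0.12799171  0.4686124   0.00120019]
side [0.596  0.1839 0.0801 0.1462 7.6362]
-0.07 50 z [0.065 0.069 0.073]
-0.06 379 z [0.069 0.101 0.133]
-0.05 74 z [0.069 0.084 0.124]
-0.04 43 z [0.069 0.076 0.113]
-0.03 36 z [0.069 0.078 0.082]
-0.02 7 z [0.061 0.069 0.076]
-0.01 41 z [0.065 0.074 0.079]
0.0 29 z [0.067 0.075 0.077]
0.01 30 z [0.071 0.075 0.078]
0.02 40 z [0.072 0.076 0.085]
scene [0.5991 0.1884 0.0804 0.1536 6.3763]
-0.07 39 z [0.064 0.071 0.075]
-0.06 79 z [0.066 0.074 0.1  ]
-0.05 30 z [0.067 0.073 0.105]
-0.04 12 z [0.067 0.081 0.102]
-0.03 8 z [0.071 0.08  0.086]
```

View pics/c5.png

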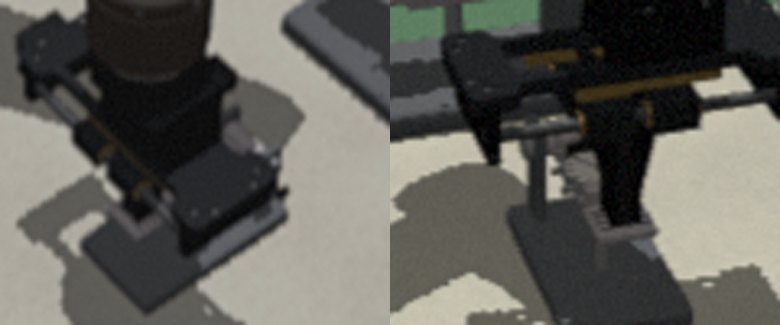

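The side crop shows the plate lying flat under the fingertip at (625,230). Depth puts it at z of about 0.071 m with a 4.9 N reaction, so the head is on its stop and the foot hasn't moved. Next I retract and go to the key.

>>> {"op": "drive_tool", "data": {
  "rows": [
    [0,0,0,10,0,0,0],
    [0,0,0,40,0,0,0],
    [0,0,0,40,0,0,0],
    [0,0,0,40,0,0,0],
    [0,0,0,20,0,0,0]
  ]
}}

```text
time_s: 7.5
tcp_pos: [0.6046, 0.1426, 0.2262]
ee_rot: [[0.13, -0.991, 0.009], [-0.991, -0.13, 0.003], [-0.001, -0.009, -1.0]]
wrist_force: [1.4, 0.9, 0.8]
gripper_width: 0.003
gripper_force: 0.0
```

>>> {"op": "drive_tool", "data": {
  "rows": [
    [0,-5,-31,0,0,0,-0.122],
    [0,-5,-32,0,0,0,-0.122],
    [0,-5,-32,0,0,0,-0.122],
    [0,-5,-32,0,0,0,-0.122],
    [0,-5,-32,0,0,0,-0.122]
  ]
}}

```text
time_s: 7.92
tcp_pos: [0.577, -0.0181, 0.2202]
ee_rot: [[-0.467, -0.884, 0.001], [-0.884, 0.467, 0.0], [-0.001, -0.0, -1.0]]
wrist_force: [0.8, -1.2, -0.2]
gripper_width: 0.007
gripper_force: 0.0
```

>>> {"op": "drive_tool", "data": {
  "rows": [
    [0,-5,-32,0,0,0,-0.122],
    [0,-5,-32,0,0,0,-0.122],
    [0,-5,-32,0,0,0,-0.122],
    [0,-5,-32,0,0,0,-0.122],
    [0,-5,-32,0,0,0,-0.122]
  ]
}}

```text
time_s: 8.33
tcp_pos: [0.552, -0.1784, 0.2202]
ee_rot: [[-0.889, -0.457, 0.001], [-0.457, 0.889, 0.0], [-0.001, -0.0, -1.0]]
wrist_force: [0.1, 1.0, -0.0]
gripper_width: 0.01
gripper_force: 0.0
```

>>> {"op": "drive_tool", "data": {
  "rows": [
    [0,-5,-32,0,0,0,-0.122],
    [0,-5,-30,0,0,0,-0.122],
    [0,-5,-30,0,0,0,-0.122],
    [0,0,0,0,0.013,-0.116,0],
    [0,0,0,0,0.013,-0.116,0]
  ]
}}

```text
time_s: 8.75
tcp_pos: [0.5384, -0.2706, 0.219]
ee_rot: [[-0.966, -0.112, 0.234], [-0.109, 0.994, 0.025], [-0.235, -0.001, -0.972]]
wrist_force: [-0.2, 0.3, 0.2]
gripper_width: 0.003
gripper_force: 0.0
```

>>> {"op": "drive_tool", "data": {
  "rows": [
    [0,0,0,0,0.013,-0.116,0],
    [0,0,0,0,0,0,0],
    [0,0,0,0,0,0,0]
  ]
}}

```text
time_s: 9.0
tcp_pos: [0.5363, -0.2695, 0.2206]
ee_rot: [[-0.933, -0.113, 0.341], [-0.106, 0.994, 0.038], [-0.343, -0.001, -0.939]]
wrist_force: [0.2, 0.2, 0.5]
gripper_width: 0.004
gripper_force: 0.0
```

```bash
python3 - <<'E'
from h import *
s=sense();print(s["time_s"],np.round(s["ee_rot"],3).tolist(),s["tcp_pos"].round(4) if hasattr(s["tcp_pos"],"round") else s["tcp_pos"],s["wrist_force"],s["joints"])
c=capture("scene");W=cloud(c);S=to_stand(W,.5975,.186,7.2).reshape(-1,3)
print(np.round(stand_fit(W),4))
S=S[(abs(S[:,0])<.02)&(S[:,2]>.04)&(S[:,1]<.04)&(S[:,1]>-.08)&(S[:,2]<.14)]
for y in np.arange(-.07,.03,.01):
    q=S[(S[:,1]>=y)&(S[:,1]<y+.01)]
    if len(q)>2: print(round(y,3),len(q),np.percentile(q[:,2],[2,50,98]).round(3))
c2=capture("side")
for nm,x in(("scene",c),("side",c2)):
    V=cloud(x)
    for l in("start_key_top","key_right_top"):
        for d in search_frame(l,x)[:2]: 
            u,v=map(int,np.round(d["xy"])); print(nm,l,round(d["p"],2),u,v,np.nanmedian(V[v-2:v+3,u-2:u+3].reshape(-1,3),0).round(4))
# side: fit using grey (lighter) key vs dark strip
f=c2["frame"]; im=np.hstack([cv2.resize(c["frame"][260:360,140:260],(390,325),interpolation=cv2.INTER_CUBIC),cv2.resize(f[340:440,270:390],(390,325),interpolation=cv2.INTER_CUBIC)])
cv2.imwrite("pics/c6.png",im[:,:,::-1])
E
```

```text
9.0 [[-0.933, -0.113, 0.341], [-0.106, 0.994, 0.038], [-0.343, -0.001, -0.939]] [ 0.5363 -0.2695  0.2206] [0.20640132 0.15041342 0.45724052] [-15.29385916  12.17014921 -12.73541416  -9.97908313 -46.75401168
 -62.54266317]
[0.5995 0.1812 0.0805 0.1391 7.4722]
-0.07 42 [0.066 0.07  0.076]
-0.06 54 [0.067 0.071 0.075]
-0.05 57 [0.065 0.07  0.075]
-0.04 68 [0.067 0.071 0.083]
-0.03 62 [0.063 0.08  0.084]
-0.02 45 [0.062 0.074 0.08 ]
-0.01 68 [0.064 0.075 0.081]
0.0 59 [0.071 0.075 0.08 ]
0.01 43 [0.068 0.075 0.08 ]
0.02 67 [0.062 0.077 0.087]
scene start_key_top 0.53 182 306 [ 0.5498 -0.2641  0.0469]
side start_key_top 0.86 333 407 [ 0.5493 -0.2656  0.0469]
side key_right_top 0.47 322 370 [ 0.5464 -0.2008  0.048 ]
```

View pics/c6.png

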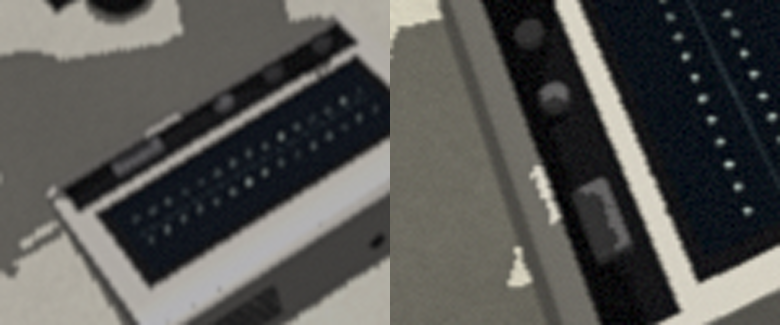

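The scene crop puts the start key at (138,157) and the side crop at (603,219), which is about (0.552, -0.266, 0.0475). The stand's head reads level with the hand off. Approaching along the key's normal.

>>> {"op": "drive_tool", "data": {
  "rows": [
    [0,2,1,-38,0,0,0],
    [0,2,1,-38,0,0,0],
    [0,1,0,-38,0,0,0],
    [0,0.5,0.3,-31,0,0,0],
    [0,0,0,0,0,0,0]
  ]
}}

```text
time_s: 9.72
tcp_pos: [0.539, -0.2646, 0.0672]
ee_rot: [[-0.938, -0.113, 0.328], [-0.105, 0.994, 0.043], [-0.331, 0.006, -0.944]]
wrist_force: [-1.0, 0.4, 0.1]
gripper_width: 0.006
gripper_force: 0.0
```

>>> {"op": "drive_tool", "data": {
  "rows": [
    [0,3.4,0.4,-9.4,0,0,0],
    [0,3.4,0.4,-9.4,0,0,0],
    [0,1,0.1,-2.8,0,0,0],
    [0,0,0,0,0,0,0]
  ]
}}

```text
time_s: 10.05
tcp_pos: [0.5518, -0.2658, 0.0539]
ee_rot: [[-0.933, -0.115, 0.342], [-0.108, 0.993, 0.038], [-0.344, -0.002, -0.939]]
wrist_force: [-0.8, 0.8, 1.1]
gripper_width: 0.005
gripper_force: 0.0
```

```bash
python3 - <<'E'
from h import *
s=sense();n=np.array([-.340,-.039,.940]);k=np.array([.552,-.266,.0475]);d=s["tcp_pos"]-k
print(s["tcp_pos"].round(4),s["wrist_force"].round(1),"along n",d@n,"lateral",d-n*(d@n))
c2=capture("side");c=capture("scene")
im=np.hstack([cv2.resize(c["frame"][260:360,140:260],(390,325),interpolation=cv2.INTER_CUBIC),cv2.resize(c2["frame"][340:440,270:390],(390,325),interpolation=cv2.INTER_CUBIC)])
cv2.imwrite("pics/c7.png",im[:,:,::-1])
E
```

```text
[ 0.5518 -0.2658  0.0539] [-0.8  0.8  1.1] along n 0.006093436986053969 lateral [0.00188913 0.00039951 0.0006952 ]
```

View pics/c7.png

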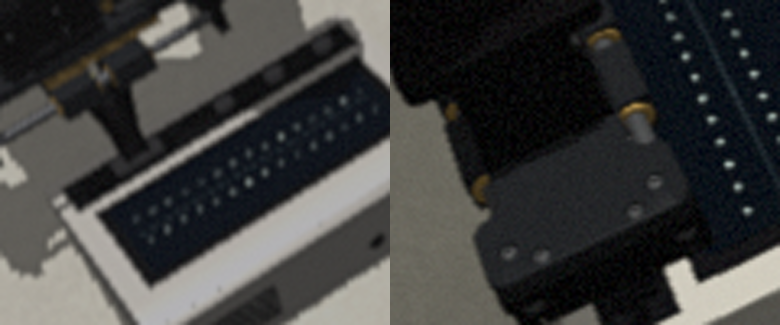

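The scene crop shows the fingertip right over the start key at about (130,150), about 6 mm off it. The round keys are clear. Pressing in small steps.

>>> {"op": "drive_tool", "data": {
  "rows": [
    [0,-0.5,0,-2,0,0,0],
    [0,0,0,-2,0,0,0],
    [0,0.3,0,-1,0,0,0],
    [0,0,0,0,0,0,0]
  ]
}}

```text
time_s: 10.48
tcp_pos: [0.5505, -0.2658, 0.0482]
ee_rot: [[-0.933, -0.114, 0.341], [-0.108, 0.993, 0.038], [-0.343, -0.001, -0.939]]
wrist_force: [-1.0, 0.2, 0.4]
gripper_width: 0.005
gripper_force: 0.0
```

>>> {"op": "drive_tool", "data": {
  "rows": [
    [0,0.3,0,-1,0,0,0],
    [0,0.3,0,-1,0,0,0],
    [0,0,0,0,0,0,0]
  ]
}}

```text
time_s: 10.73
tcp_pos: [0.5513, -0.2659, 0.0463]
ee_rot: [[-0.933, -0.114, 0.341], [-0.108, 0.993, 0.038], [-0.343, -0.001, -0.939]]
wrist_force: [-0.7, 0.1, 1.4]
gripper_width: 0.005
gripper_force: 0.7
```

>>> {"op": "drive_tool", "data": {
  "rows": [
    [0,0.3,0,-1,0,0,0],
    [0,0.3,0,-1,0,0,0],
    [0,0,0,0,0,0,0]
  ]
}}

```text
time_s: 10.98
tcp_pos: [0.552, -0.2658, 0.0444]
ee_rot: [[-0.933, -0.114, 0.341], [-0.108, 0.993, 0.038], [-0.343, -0.001, -0.939]]
wrist_force: [-0.5, 0.8, 3.3]
gripper_width: 0.006
gripper_force: 1.4
```

Contact came at a TCP height of about 0.047 m, and the spring force is rising.

>>> {"op": "drive_tool", "data": {
  "rows": [
    [0,0.3,0,-1,0,0,0],
    [0,0.2,0,-0.6,0,0,0],
    [0,0,0,0,0,0,0]
  ]
}}

```text
time_s: 11.23
tcp_pos: [0.5525, -0.2657, 0.043]
ee_rot: [[-0.933, -0.115, 0.341], [-0.108, 0.993, 0.038], [-0.344, -0.001, -0.939]]
wrist_force: [-0.6, 1.8, 3.2]
gripper_width: 0.006
gripper_force: 2.0
```

>>> {"op": "drive_tool", "data": {
  "rows": [
    [0,0.2,0,-0.6,0,0,0],
    [0,0,0,0,0,0,0],
    [0,0,0,0,0,0,0]
  ]
}}

```text
time_s: 11.48
tcp_pos: [0.5526, -0.2657, 0.0429]
ee_rot: [[-0.933, -0.115, 0.342], [-0.108, 0.993, 0.038], [-0.344, -0.001, -0.939]]
wrist_force: [-3.1, 1.5, 7.4]
gripper_width: 0.008
gripper_force: 4.2
```

>>> {"op": "drive_tool", "data": {
  "rows": [
    [0,0.1,0,-0.4,0,0,0],
    [0,0,0,0,0,0,0],
    [0,0,0,0,0,0,0]
  ]
}}

```text
time_s: 11.73
tcp_pos: [0.5526, -0.2657, 0.0429]
ee_rot: [[-0.933, -0.115, 0.342], [-0.108, 0.993, 0.038], [-0.344, -0.001, -0.939]]
wrist_force: [-5.1, 2.4, 10.3]
gripper_width: 0.004
gripper_force: 5.5
```

>>> {"op": "drive_tool", "data": {
  "rows": [
    [0,-1.4,-0.2,3.8,0,0,0],
    [0,-3.4,-0.4,9.4,0,0,0],
    [0,-6.8,-0.8,18.8,0,0,0],
    [0,-6.8,-0.8,30,0,0,0],
    [0,-6,0,40,0,0,0]
  ]
}}

```text
time_s: 12.15
tcp_pos: [0.5254, -0.2674, 0.1415]
ee_rot: [[-0.936, -0.113, 0.334], [-0.106, 0.994, 0.04], [-0.336, 0.002, -0.942]]
wrist_force: [0.9, -0.7, 0.8]
gripper_width: 0.008
gripper_force: 0.0
```

>>> {"op": "drive_tool", "data": {
  "rows": [
    [0,0,10,40,0,0,0],
    [0,0,10,20,0,0,0],
    [0,0,0,0,0,0,0],
    [0,0,0,0,0,0,0],
    [0,0,0,0,0,0,0]
  ]
}}

```text
time_s: 12.57
tcp_pos: [0.5272, -0.2477, 0.2026]
ee_rot: [[-0.934, -0.114, 0.339], [-0.107, 0.993, 0.039], [-0.341, 0.0, -0.94]]
wrist_force: [0.2, 0.4, 0.1]
gripper_width: 0.005
gripper_force: 0.0
```

```bash
python3 - <<'E'
from h import *
s=sense();print(s["time_s"],s["tcp_pos"].round(4),s["wrist_force"].round(1))
c=capture("scene");W=cloud(c);print(np.round(stand_fit(W),4));save(c,"end")
c=capture("side");W0=np.load("side0.npy");W=cloud(c)
print("key before/after z",np.nanmedian(W0[403:411,332:340,2]),np.nanmedian(W[403:411,332:340,2]))
E
```

```text
12.5667 [ 0.5272 -0.2477  0.2026] [0.2 0.4 0.1]
[0.598  0.1871 0.0827 0.1521 7.9869]
key before/after z 0.04814500307287141 0.048212239528246395
```

View pics/end.png

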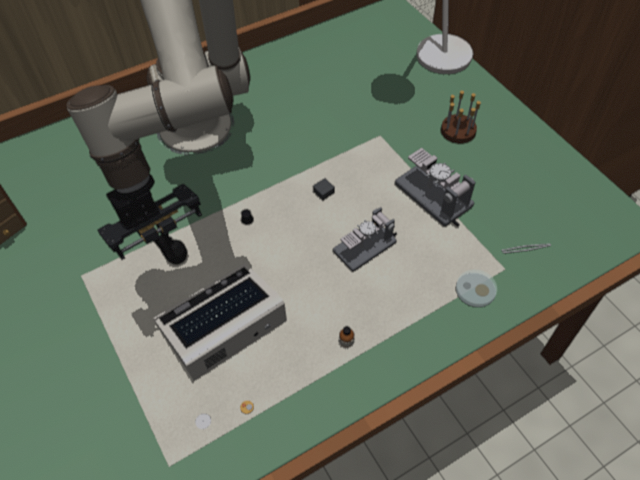

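The picture shows the stand at (366,240) with its head level and the watch in place. The tools are where they were, the start key is back out, and the arm is clear of everything.

```bash
python3 -c "
from station import *
print(finish_job())"
```

```text
the job is handed in; nothing more can be done
None
```

The job is handed in: the stand's head lies level on its stop, the start key was pressed right in and came back out, and the arm is withdrawn with the tools and the stand where they were.

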